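Return stray seal parts to their stock bins

TASK

Put the five stray seal parts lying on the bench back with their own kind: both lock bodies, both bolt pins and the barrel each go into the empty front compartment of the bin whose back compartment holds that kind of part, whatever their colour. Lay every part flat on the compartment floor, not on top of another or leaning on a wall; set them down rather than dropping them, and leave the marker pen and the plug gauge where they lie.

Things in the scene. Friction and masses are not known exactly. Their poses are not given: they have to be found in the camera images.
- lock_blue: Blue cable-seal lock body, a flat block 34 long (x) x 26 wide (y) x 12 thick (z), white panel on top (sizes in mm). Origin at its centre, 6 above the surface. Starts flat on the table at any yaw; grasp across the 26 width. About 28 g. Belongs in bin_locks.
- lock_yellow: Yellow cable-seal lock body, a flat block 34 long (x) x 26 wide (y) x 12 thick (z), white panel on top (sizes in mm). Origin at its centre, 6 above the surface. Starts flat on the table at any yaw; grasp across the 26 width. About 28 g. Belongs in bin_locks.
- pin_blue: Blue-head bolt-seal pin, lying: round steel shank 9 mm thick, 72 long; eight-sided plastic head 14 long, 18 across flats. Origin on the shank axis at the balance point, 7.6 above the surface: grasp here. Head lies 23 to 37 from it towards -x, tip 49 towards +x. Nearly level; does not roll. x starts within 1.1 rad of straight away from the robot. About 50 g. Belongs in bin_pins.
- pin_yellow: Yellow-head bolt-seal pin, lying: round steel shank 9 mm thick, 72 long; eight-sided plastic head 14 long, 18 across flats. Origin on the shank axis at the balance point, 7.6 above the surface: grasp here. Head lies 23 to 37 from it towards -x, tip 49 towards +x. Nearly level; does not roll. x starts within 1.1 rad of straight away from the robot. About 50 g. Belongs in bin_pins.
- barrel_yellow: Yellow bolt-seal barrel, lying: an eight-sided sleeve 38 mm long (along its x), 20 across its flats, with a bored steel-rimmed hole in one end. Origin at its centre, 10 above the surface it lies on; grasp across the middle. It does not roll. About 40 g. Belongs in bin_barrels
- bin_locks: Fixed open grey bin (mm) 208 long (x), 166 wide (y), 45 high, walls 3. Empty front compartment (robot side) 120 x 160 inside, floor 4 above the table. Origin at table height under this compartment's centre; x points to the bin's back, away from the robot (yaw within 0.08), y left. Back compartment (x 63 to 142) is full of stock, below the rim: blue and yellow lock bodies.
- bin_pins: Fixed open grey bin (mm) 208 long (x), 166 wide (y), 45 high, walls 3. Empty front compartment (robot side) 120 x 160 inside, floor 4 above the table. Origin at table height under this compartment's centre; x points to the bin's back, away from the robot (yaw within 0.08), y left. Back compartment (x 63 to 142) is full of stock, below the rim: pins with blue or yellow heads.
- bin_barrels: Fixed open grey bin (mm) 208 long (x), 166 wide (y), 45 high, walls 3. Empty front compartment (robot side) 120 x 160 inside, floor 4 above the table. Origin at table height under this compartment's centre; x points to the bin's back, away from the robot (yaw within 0.08), y left. Back compartment (x 63 to 142) is full of stock, below the rim: yellow and blue eight-sided barrels.
- marker: Bystander, not to be moved: white marker pen with a black cap, 112 mm long (x) x 14 thick, lying on the table left of the parts; origin 7 above the table, 56 from either end.
- gauge: Bystander, not to be moved: aluminium double-ended plug gauge with a green and a red band, 104 mm long (x) x 14 thick, lying on the table right of the parts; origin at its centre, 7 above the table.
There are look-alikes about, which are no part of the job. Leave any pink look-alike of the pin_yellow alone.

How it is judged:
By the outcome, as a careful person would: the job done as asked, in the order asked, and still so for the second after the job is handed in, with the robot touching nothing.
It also fails if it takes over 144 s, if anything falls off the work surface, if the arm or the gripper's body presses on something with over 40 N, if the wrist force passes 120 N, or if a joint passes its speed limit or range.

ROBOT

A 7-joint arm with a two-finger parallel gripper is mounted at the origin on the work surface. World frame = base frame: x ahead of the robot, y to its left, z up, the work surface at z = 0. Lengths are in m, angles in rad, forces in N, time in s.
With the tool pointing down it reaches from about 0.4 to 0.85 m from the base axis. Payload 10.4 kg.
Tool frame: the origin (TCP) lies at the very end of the fingers, on their centre line; the grasp point (between the pads) lies 19 mm behind it; z points along the fingers, y is the line along which they close (so a half turn about z gives the same grasp; the last joint's range is limited). The gripper opens to 87 mm and grips with 3 to 60 N. Pads are 19 mm wide; open, the fingers measure 117 mm over their backs; the gripper's body (75 mm by 190 mm) begins 51 mm behind the grasp point.
Start: joints at [-1.36, 0.332, -0.065, 1.46, 0.022, 1.35, -0.088], TCP at [0.145, 0.608, 0.223] pointing down, gripper open.
Joint ranges: [-2.6, 2.6], [-0.5, 2.12], [-1.47, 1.34], [0.16, 2.42], [-1.27, 4.41], [0.06, 2.06], [-2.6, 2.6]. Speed limits (rad/s): [2.22, 2.22, 2.79, 2.79, 3.14, 3.14, 3.14].

INTERFACE

Orientations are given as a 3x3 rotation matrix whose columns are the frame's x, y, z axes.
In Python, from cell import observe, imaging, hand_in gives the robot as it stands. The module is installed in compiled form; this text tells all that it offers.
- The arm moves only by the shell command python3 -m crank 'ROWS' [FORCE]. ROWS is rows parted by semicolons, their numbers by spaces, 1 to 20 of them, each of 5 numbers: dx, dy, dz in m, then a turn about the tool's z in rad, then the finger opening in m; each row is the pose to reach, as a shift and turn from the pose commanded when the command began, along the tool's axes at that moment; what a row does not reach only later rows make up. A row lasts 1/10 s, in which the tool goes at most 0.05 m and 0.15 rad, less where a joint would pass 70% of its speed; a pose out of reach is approached as far as the arm can. The fingers move at their own pace and stop on an object; FORCE is the grip in N (left out, the last holds). Time passes only in rows, so rows that do not move let the fingers close. It prints the time, the measured TCP pose, the force, the opening and the grip force at its end.
- observe(): the state, without advancing time (a new reading comes with each control period).
- imaging.get_image(name): name is "scene" or "side" or "wrist"; returns a dict with "color" (384x512x3 uint8, red, green, blue), "range_z" (384x512 float32, m along the optical axis (not along the pixel's ray), 0 where there is no reading), "fx", "fy", "cx", "cy" (pixels), "R" (3x3) and "t" (3): a world point X has camera coordinates R X + t. Camera axes: x right, y down, z forward; pixel columns grow to the right and rows downward; lengths in m; the calibration is good to about 2 mm. A picture is of the moment at which its call begins.
- hand_in(): hands the job in; it is judged then, once.
The state is a dict: "time_s": time; "q": joint angles; "qd": joint speeds; "tau": joint torques, N m; "tcp_pos": TCP position; "tool_rot": TCP orientation; "force": force on the tool from outside, world axes, zero at the start; "torque": the same for the moment, N m; "width": finger opening in m; "finger_force": force on a finger pad.
Only numpy, scipy, OpenCV 4.12 (cv2) and the standard library are available. Lean on these libraries where they do the work, as an engineer would, in place of code of your own. Each camera call takes 0.05 s, during which the arm holds its last target. There are 200 camera calls.

## Working session

There is one attempt and no reset: what is moved stays moved. The work goes in short steps, Python scripts to look and compute and a shell command to move; the robot and the scene stay as the last step left them, time stands still between calls to the robot, and variables do not carry over. Pictures are saved under pics/ and viewed, at most 14 in all, crops included, and the job is handed in when it is done.

```bash
mkdir -p pics
cat > h.py <<'E'
import numpy as np, cv2, pickle
from cell import observe, imaging, hand_in
def grab(n,tag):
    d=imaging.get_image(n); pickle.dump(d,open(f'{tag}.pkl','wb')); cv2.imwrite(f'pics/{tag}.png',d['color'][:,:,::-1]); return d
def load(tag): return pickle.load(open(f'{tag}.pkl','rb'))
def px(d,u,v,z=None):
    """world point of pixel; by depth, or by intersecting plane z"""
    R,t=np.array(d['R']),np.array(d['t']); ray=np.array([(u-d['cx'])/d['fx'],(v-d['cy'])/d['fy'],1.])
    if z is None:
        r=d['range_z'][int(v)-1:int(v)+2,int(u)-1:int(u)+2]; r=r[r>0]
        return R.T@(ray*np.median(r)-t) if len(r) else None
    C=-R.T@t; w=R.T@ray; return C+w*(z-C[2])/w[2]
def crop(d,name,u0,v0,u1,v1,s):
    c=d['color'][v0:v1,u0:u1,::-1]; cv2.imwrite(f'pics/{name}.png',cv2.resize(c,None,fx=s,fy=s,interpolation=cv2.INTER_CUBIC))
E
python3 - <<'E'
from h import *
np.set_printoptions(precision=3,suppress=True)
for n in ('scene','side','wrist'):
    d=grab(n,n+'0'); print(n,d['fx'],-np.array(d['R']).T@d['t'],np.array(d['R'])[2])
s=observe(); print(s['tcp_pos'],s['tool_rot'],s['q'],s['width'])
a=[load(k+'0')['color'] for k in('scene','side')]
E
```

```text
scene 421.8586279932346 [1.134 0.162 0.684] [-0.717 -0.212 -0.665]
side 358.9763110724359 [ 0.03  -0.447  0.582] [ 0.535  0.534 -0.655]
wrist 338.47969712741894 [0.075 0.625 0.383] [ 0.253 -0.061 -0.966]
[0.145 0.608 0.222] [[-0.973  0.232 -0.   ]
 [ 0.232  0.973 -0.001]
 [-0.    -0.001 -1.   ]] [-1.36   0.333 -0.065  1.461  0.022  1.35  -0.088] 0.08719908262750652
```

View pics/scene0.png

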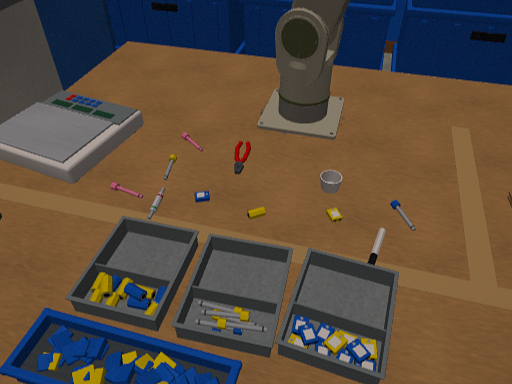

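View pics/side0.png

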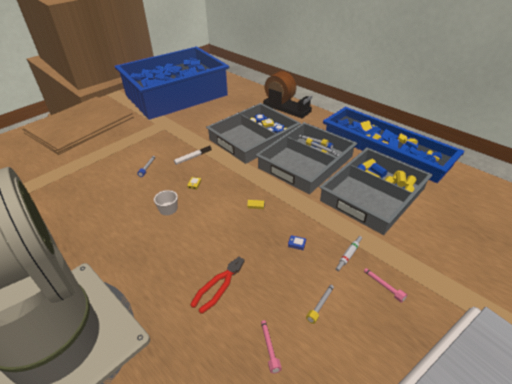

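The scene view shows these bins, by the stock in their back compartments:
- Barrels: left, around (120,290).
- Pins: middle, around (230,320).
- Locks: right, around (335,340).

Candidates:
- **Yellow pin:** yellow-headed at (170,165). The pink look-alikes at (192,141) and (126,190) are rejected.
- **Blue pin:** (402,214).
- **Blue lock:** (202,196).
- **Yellow lock:** (335,214), white panel.
- **Barrel:** (257,212), plain yellow.
- **Not parts:** gauge (157,203), marker (377,245), pliers and cup.

Next is a close crop to check.

Run:
```python
from h import *
np.set_printoptions(precision=4,suppress=True)
d=load('scene0'); crop(d,'c1',100,125,260,245,5); crop(d,'c2',235,160,425,280,4)
for n,u,v in [('pinY',170,165),('pinB',402,214),('lockB',202,196),('lockY',335,214),('bar',257,212),('gauge',157,203),('marker',377,245),('cup',331,181),('plier',240,158),('binB',150,250),('binP',240,270),('binL',345,285),('pinkA',126,190)]:
    print(n,px(d,u,v))
```

```text
pinY [ 0.3621 -0.2799  0.0105]
pinB [0.385  0.3011 0.0094]
lockB [ 0.4522 -0.1568  0.0108]
lockY [0.4281 0.1552 0.0113]
bar [ 0.476  -0.0147  0.0177]
gauge [ 0.5051 -0.2485  0.0125]
marker [0.4969 0.2521 0.0114]
cup [0.3068 0.1301 0.0048]
plier [ 0.2696 -0.1186 -0.0012]
binB [ 0.6335 -0.2051  0.0036]
binP [ 0.6312 -0.0074  0.0026]
binL [0.6106 0.1997 0.003 ]
pinkA [ 0.4812 -0.3424  0.0102]
```

View pics/c1.png

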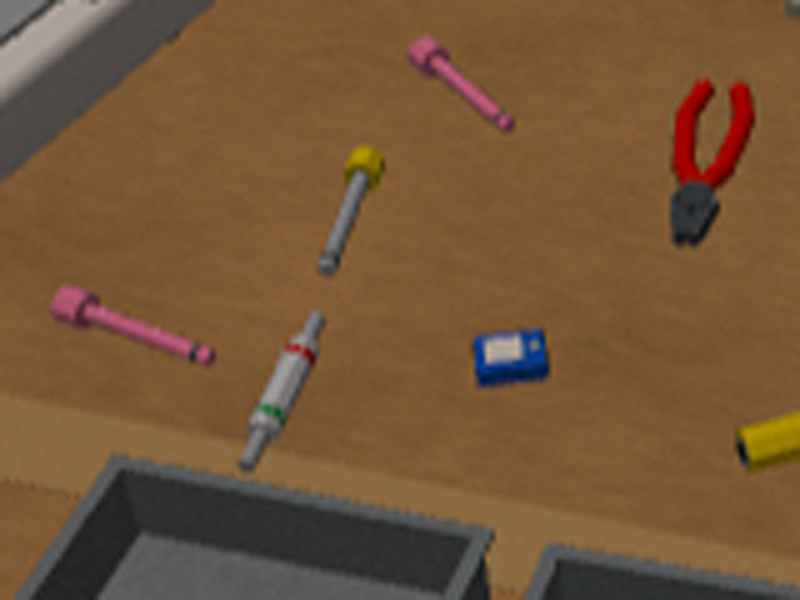

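View pics/c2.png

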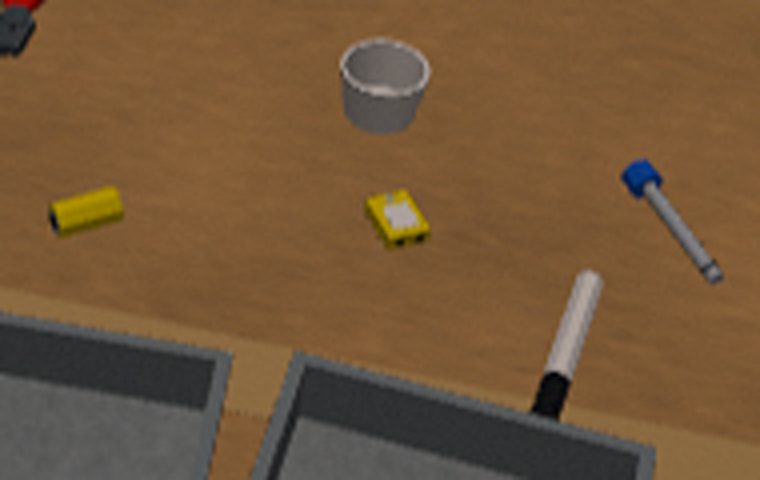

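The crops confirm the choices. The yellow and blue pins have steel shanks and coloured heads, with head/tip at (173,158)/(165,179) and (395,204)/(414,228). Both locks show white panels, and the yellow barrel is plain. Now I'll measure them from both cameras.

Run:
```python
from h import *
np.set_printoptions(precision=4,suppress=True)
d=load('scene0'); e=load('side0')
def cloud(d,u0,v0,u1,v1,zmin):
    R,t=np.array(d['R']),np.array(d['t']); v,u=np.mgrid[v0:v1,u0:u1]; r=d['range_z'][v0:v1,u0:u1]
    P=np.stack([(u-d['cx'])/d['fx']*r,(v-d['cy'])/d['fy']*r,r],-1)[r>0]; P=(P-t)@R
    return P[P[:,2]>zmin]
for n,b1,b2,z in [('lockB',(190,185,215,207),(285,232,310,252),.009),('lockY',(322,202,348,226),(184,174,206,190),.009),('bar',(243,203,270,222),(243,196,268,212),.012),('pinY',(160,150,180,182),(306,282,338,324),.004),('pinB',(386,196,418,232),(136,154,157,178),.004)]:
    for d_,b in((d,b1),(e,b2)):
        P=cloud(d_,*b,z); 
        c,s,a=cv2.minAreaRect(P[:,:2].astype(np.float32)); print(n,len(P),np.array(c),np.array(s),round(a,1),'z',np.percentile(P[:,2],[50,95]))
for n,h,t in [('pinY',(173,158.4),(165.4,178.6)),('pinB',(395.3,204.5),(413.5,228.3))]:
    H=px(d,*h,.010);T=px(d,*t,.005); a=np.arctan2(T[1]-H[1],T[0]-H[0]); L=np.linalg.norm((T-H)[:2]); print(n,H,T,'yaw',a,'len(79)',L, 'orig', T[:2]-.049*np.array([np.cos(a),np.sin(a)]))
for n,a,b in [('binB',(123.6,217),(198,231.4)),('binP',(209.6,234.6),(292.5,248.75)),('binL',(310,248.75),(398,272))]:
    A=px(d,*a,.045);B=px(d,*b,.045); v=B-A; y=np.arctan2(-v[0],v[1]); M=(A+B)/2; print(n,A,B,'w',np.linalg.norm(v),'yaw',y,'orig',M[:2]+.063*np.array([np.cos(y),np.sin(y)]))
```

```text
lockB 95 [ 0.4496 -0.1589] [0.0267 0.0325] 26.1 z [0.011  0.0127]
lockB 162 [ 0.4448 -0.1599] [0.0271 0.034 ] 27.1 z [0.0118 0.0135]
lockY 109 [0.4274 0.1539] [0.0345 0.0273] 34.5 z [0.0109 0.0128]
lockY 93 [0.4226 0.1529] [0.0355 0.0252] 30.9 z [0.0118 0.0135]
bar 115 [ 0.4747 -0.0165] [0.0165 0.0395] 39.5 z [0.0174 0.0204]
bar 112 [ 0.4675 -0.0211] [0.0173 0.0373] 42.0 z [0.0178 0.0205]
pinY 107 [ 0.3691 -0.28  ] [0.085  0.0165] 8.4 z [0.009  0.0175]
pinY 282 [ 0.3642 -0.2782] [0.0872 0.0182] 13.0 z [0.0111 0.0187]
pinB 165 [0.3859 0.3054] [0.0875 0.0184] 36.5 z [0.0092 0.0171]
pinB 110 [0.3849 0.3014] [0.0884 0.0177] 28.1 z [0.0099 0.0181]
pinY [ 0.3332 -0.2844  0.01  ] [ 0.4101 -0.2718  0.005 ] yaw 0.16171043798071832 len(79) 0.07793355166940918 orig [ 0.3617 -0.2797]
pinB [0.3575 0.2855 0.01  ] [0.4195 0.3271 0.005 ] yaw 0.5907977060338074 len(79) 0.07472011956570952 orig [0.3788 0.2998]
binB [ 0.5952 -0.2786  0.045 ] [ 0.5912 -0.1095  0.045 ] w 0.16906143042134023 yaw 0.02372635764668787 orig [ 0.6562 -0.1926]
binP [ 0.5931 -0.0834  0.045 ] [0.5841 0.0877 0.045 ] w 0.1713100427647942 yaw 0.05238975667633352 orig [0.6515 0.0055]
binL [0.5747 0.121  0.045 ] [0.5863 0.2894 0.045 ] w 0.16882267003315243 yaw -0.06860117620303754 orig [0.6434 0.2009]
```

```bash
cat >> h.py <<'E'
def go(*pts):
    """pts: x,y,z(TCP),closing-axis deg in world -> shift in tool axes + turn, relative to the present pose"""
    s=observe(); R=np.array(s['tool_rot']); p=np.array(s['tcp_pos']); y=np.degrees(np.arctan2(R[1,1],R[0,1]))
    print('tcp',p.round(4),'yclose %.1f'%y,'q7 %.2f'%s['q'][6],'w %.4f'%s['width'])
    for x in pts:
        d=R.T@(np.array(x[:3])-p); t=-np.radians((x[3]-y+90)%180-90)
        print('%.4f %.4f %.4f %.3f'%(*d,t),' rows',int(np.ceil(max(np.linalg.norm(d)/.05,abs(t)/.15))))
E
python3 -c "
from h import *
go((.45,.25,.2,60),(.447,-.159,.2,26.6),(.447,-.159,.1,26.6))"
```

```text
tcp [0.1448 0.6077 0.222 ] yclose 76.6 q7 -0.09 w 0.0872
-0.3798 -0.2772 0.0223 0.290  rows 10
-0.4717 -0.6758 0.0227 0.873  rows 17
-0.4716 -0.6757 0.1227 0.873  rows 17
```

```bash
python3 -m crank '-0.38 -0.277 0.02 0.3 0.06; -0.38 -0.277 0.02 0.3 0.06; -0.38 -0.277 0.02 0.3 0.06; -0.38 -0.277 0.02 0.3 0.06; -0.38 -0.277 0.02 0.3 0.06; -0.38 -0.277 0.02 0.3 0.06; -0.38 -0.277 0.02 0.3 0.06; -0.38 -0.277 0.02 0.3 0.06; -0.38 -0.277 0.02 0.3 0.06; -0.38 -0.277 0.02 0.3 0.06; -0.472 -0.676 0.08 0.873 0.06; -0.472 -0.676 0.08 0.873 0.06; -0.472 -0.676 0.08 0.873 0.06; -0.472 -0.676 0.08 0.873 0.06; -0.472 -0.676 0.08 0.873 0.06; -0.472 -0.676 0.08 0.873 0.06; -0.472 -0.676 0.08 0.873 0.06; -0.472 -0.676 0.08 0.873 0.06; -0.472 -0.676 0.08 0.873 0.06; -0.472 -0.676 0.08 0.873 0.06' 15
cat >> h.py <<'E'
def cloud(d,u0,v0,u1,v1,zmin):
    R,t=np.array(d['R']),np.array(d['t']); v,u=np.mgrid[v0:v1,u0:u1]; r=d['range_z'][v0:v1,u0:u1]
    P=np.stack([(u-d['cx'])/d['fx']*r,(v-d['cy'])/d['fy']*r,r],-1)[r>0]; P=(P-t)@R
    return P
def fit(d,c,rad,z0,z1):
    """rectangle round the points between z0 and z1 within rad of c"""
    P=cloud(d,0,0,512,384,0); P=P[(np.linalg.norm(P[:,:2]-c,axis=1)<rad)&(P[:,2]>z0)&(P[:,2]<z1)]
    if len(P)<5: print('few'); return
    c,s,a=cv2.minAreaRect(P[:,:2].astype(np.float32)); print(len(P),np.round(c,4),np.round(s,4),round(a,1),'z',np.percentile(P[:,2],[5,50,95]).round(4))
E
python3 -c "
from h import *
d=grab('wrist','w1'); fit(d,(.447,-.159),.035,.008,.03)
go((.447,-.159,.003,26.6))"
```

```text
time_s: 2.15
tcp_pos: [0.4465, -0.1614, 0.1422]
tool_rot: [[-0.443, 0.896, -0.001], [0.896, 0.443, -0.001], [-0.0, -0.001, -1.0]]
force: [0.6, 0.8, 0.1]
width: 0.0598
finger_force: 0.0
1078 [ 0.446  -0.1578] [0.0257 0.0343] 27.3 z [0.0096 0.0112 0.0124]
tcp [ 0.4469 -0.1595  0.1423] yclose 26.5 q7 0.76 w 0.0602
0.0004 0.0004 0.1393 -0.002  rows 3
```

View pics/w1.png

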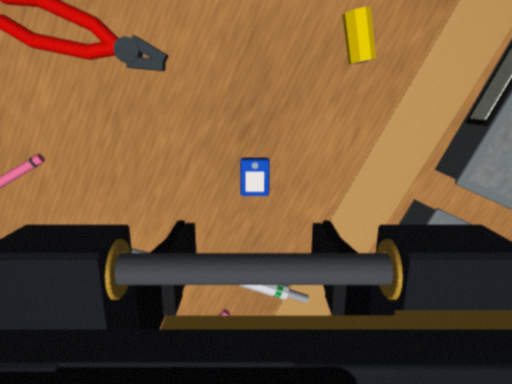

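The wrist view shows the blue lock at (255,177), squarely between the fingers. The fit gives 25.7 x 34.3 mm, which matches. Descend and grip.

```bash
python3 -m crank '0.002 0 0.05 -0.014 0.06; 0.002 0 0.09 -0.014 0.06; 0.002 0 0.12 -0.014 0.06; 0.002 0 0.139 -0.014 0.06; 0.002 0 0.139 -0.014 0.06; 0.002 0 0.139 -0.014 0.01; 0.002 0 0.139 -0.014 0.01; 0.002 0 0.139 -0.014 0.01; 0.002 0 0.139 -0.014 0.01; 0.002 0 0.139 -0.014 0.01; 0.002 0 0.139 -0.014 0.01; 0.002 0 0.12 -0.014 0.01; 0.002 0 0.08 -0.014 0.01; 0.002 0 0.03 -0.014 0.01; 0.002 0 0.03 -0.014 0.01' 20
python3 -c "
from h import *
d=load('w1'); fit(d,(.471,-.019),.035,.014,.03)
import math
def binpt(o,yaw,x,y): return (o[0]+x*math.cos(yaw)-y*math.sin(yaw), o[1]+x*math.sin(yaw)+y*math.cos(yaw))
b=binpt((.6434,.2009),-.0686,0,-38); b=binpt((.6434,.2009),-.0686,0,-.038); print(b)
go((*b,.12,-4),(*b,.0085,-4))"
```

```text
time_s: 3.7
tcp_pos: [0.4497, -0.1583, 0.1179]
tool_rot: [[-0.459, 0.888, 0.009], [0.888, 0.459, 0.0], [-0.004, 0.008, -1.0]]
force: [0.8, 0.3, -1.6]
width: 0.0258
finger_force: 20.0
1247 [ 0.4689 -0.0172] [0.0201 0.0383] 38.2 z [0.0145 0.0183 0.0201]
(0.6407952441017223, 0.1629893781809057)
tcp [ 0.4497 -0.1583  0.1179] yclose 27.3 q7 0.80 w 0.0258
0.1976 0.3173 -0.0003 0.547  rows 8
0.1980 0.3164 0.1112 0.547  rows 8
```

```bash
python3 -m crank '0.05 0.08 0 0.15 0.01; 0.1 0.16 0 0.3 0.01; 0.15 0.24 0 0.45 0.01; 0.198 0.317 0 0.547 0.01; 0.198 0.317 0 0.547 0.01; 0.198 0.317 0 0.547 0.01; 0.198 0.317 0 0.547 0.01; 0.198 0.317 0 0.547 0.01; 0.198 0.317 0 0.547 0.01; 0.198 0.317 0 0.547 0.01; 0.198 0.317 0 0.547 0.01; 0.198 0.317 0 0.547 0.01'
python3 -c "
from h import *
d=grab('wrist','w2'); fit(d,(.64,.2),.04,-.03,.03)
go((.6408,.163,.008,-4))"
```

```text
time_s: 4.9
tcp_pos: [0.6366, 0.163, 0.1127]
tool_rot: [[0.071, 0.997, 0.0], [0.997, -0.071, 0.0], [0.0, 0.0, -1.0]]
force: [0.2, 0.6, 0.4]
width: 0.0254
finger_force: 20.0
7851 [0.6399 0.1998] [0.0792 0.0795] 86.1 z [0.0021 0.0032 0.0043]
tcp [0.6367 0.1633 0.1128] yclose -4.0 q7 -0.17 w 0.0257
-0.0001 0.0041 0.1048 -0.001  rows 3
```

View pics/w2.png

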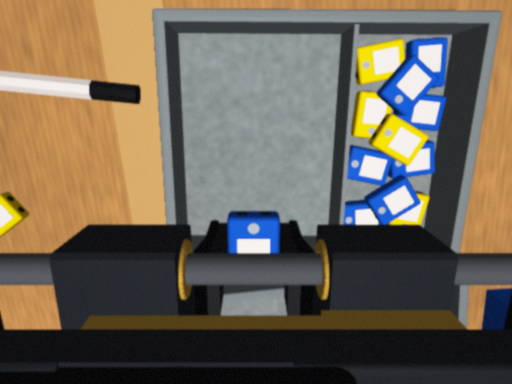

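The blue lock hangs at (253,232) in the grip, over the locks bin's front compartment (inner edges at columns 182 and 345). Lower it.

```bash
python3 -m crank '0 0.003 0.04 0 0.01; 0 0.003 0.075 0 0.01; 0 0.003 0.092 0 0.01; 0 0.003 0.1 0 0.01; 0 0.003 0.1055 0 0.01; 0 0.003 0.1055 0 0.01; 0 0.003 0.1055 0 0.01; 0 0.003 0.1055 0 0.05; 0 0.003 0.1055 0 0.05; 0 0.003 0.1055 0 0.05; 0 0.003 0.09 0 0.05; 0 0.003 0.04 0 0.05; 0 0.003 -0.01 0 0.05; 0 0.003 -0.01 0 0.05; 0 0.003 -0.01 0 0.05'
python3 -c "
from h import *
go((.425,.1535,.12,122.7))
d=grab('wrist','w3'); fit(d,(.641,.163),.035,.01,.03); fit(d,(.425,.1535),.035,.008,.03)"
```

```text
time_s: 6.45
tcp_pos: [0.6408, 0.1645, 0.1252]
tool_rot: [[0.069, 0.998, 0.003], [0.998, -0.069, 0.002], [0.002, 0.003, -1.0]]
force: [-0.9, 0.2, -0.7]
width: 0.0503
finger_force: 0.0
tcp [0.6408 0.1645 0.1252] yclose -4.0 q7 -0.17 w 0.0503
-0.0258 -0.2145 0.0044 0.931  rows 7
1231 [0.6406 0.1643] [0.0334 0.0253] 86.6 z [0.0137 0.0153 0.0165]
743 [0.4248 0.1549] [0.0329 0.0259] 32.5 z [0.0089 0.0115 0.0128]
```

```bash
python3 -m crank '-0.006 -0.05 0 0.15 0.06; -0.012 -0.1 0 0.3 0.06; -0.018 -0.15 0 0.45 0.06; -0.025 -0.2 0 0.6 0.06; -0.025 -0.214 0 0.75 0.06; -0.025 -0.214 0 0.9 0.06; -0.025 -0.214 0 0.935 0.06; -0.025 -0.214 0 0.935 0.06; -0.025 -0.214 0 0.935 0.06; -0.025 -0.214 0 0.935 0.06'
python3 -c "
from h import *
d=grab('wrist','w4'); fit(d,(.425,.1535),.035,.008,.03)
go((.425,.1545,.003,122.5))"
```

```text
time_s: 7.5
tcp_pos: [0.4245, 0.1538, 0.1222]
tool_rot: [[0.843, 0.538, -0.001], [0.538, -0.843, -0.001], [-0.001, 0.0, -1.0]]
force: [0.0, -0.2, 0.4]
width: 0.0598
finger_force: 0.0
1211 [0.4239 0.1542] [0.0339 0.0254] 32.3 z [0.0098 0.0114 0.0126]
tcp [0.4245 0.1539 0.1223] yclose -57.5 q7 -1.43 w 0.0602
0.0008 -0.0003 0.1193 0.001  rows 3
```

```bash
python3 -m crank '0 0 0.04 0 0.06; 0 0 0.08 0 0.06; 0 0 0.105 0 0.06; 0 0 0.1185 0 0.06; 0 0 0.1185 0 0.06; 0 0 0.1185 0 0.01; 0 0 0.1185 0 0.01; 0 0 0.1185 0 0.01; 0 0 0.1185 0 0.01; 0 0 0.1185 0 0.01; 0 0 0.1185 0 0.01; 0 0 0.1 0 0.01; 0 0 0.06 0 0.01; 0 0 0.01 0 0.01; 0 0 0.01 0 0.01; 0 0 0.01 0 0.01; 0 0 0.01 0 0.01' 20
python3 -c "
from h import *
go((.645,.239,.115,-4))"
```

```text
time_s: 9.25
tcp_pos: [0.4239, 0.1539, 0.1117]
tool_rot: [[0.843, 0.537, -0.001], [0.537, -0.843, -0.001], [-0.001, -0.0, -1.0]]
force: [-0.2, 0.5, -0.4]
width: 0.0259
finger_force: 20.0
tcp [0.4239 0.1539 0.1117] yclose -57.5 q7 -1.42 w 0.0259
0.2322 0.0470 -0.0036 -0.934  rows 7
```

```bash
python3 -m crank '0.05 0.01 0 -0.15 0.01; 0.1 0.02 0 -0.3 0.01; 0.15 0.03 0 -0.45 0.01; 0.2 0.04 0 -0.6 0.01; 0.232 0.047 0 -0.75 0.01; 0.232 0.047 0 -0.9 0.01; 0.232 0.047 0 -0.934 0.01; 0.232 0.047 0 -0.934 0.01; 0.232 0.047 0 -0.934 0.01; 0.232 0.047 0 -0.934 0.01; 0.232 0.047 0 -0.934 0.01'
python3 -c "
from h import *
go((.645,.239,.0078,-4))"
```

```text
time_s: 10.35
tcp_pos: [0.6452, 0.2392, 0.1124]
tool_rot: [[0.071, 0.997, -0.0], [0.997, -0.071, 0.0], [0.0, -0.0, -1.0]]
force: [0.1, 0.1, -0.0]
width: 0.0253
finger_force: 20.0
tcp [0.6452 0.2392 0.1124] yclose -4.1 q7 -0.26 w 0.0253
-0.0002 -0.0002 0.1046 -0.001  rows 3
```

```bash
python3 -m crank '0 0 0.04 0 0.01; 0 0 0.075 0 0.01; 0 0 0.092 0 0.01; 0 0 0.1 0 0.01; 0 0 0.1045 0 0.01; 0 0 0.1045 0 0.01; 0 0 0.1045 0 0.01; 0 0 0.1045 0 0.05; 0 0 0.1045 0 0.05; 0 0 0.1045 0 0.05; 0 0 0.09 0 0.05; 0 0 0.04 0 0.05; 0 0 -0.01 0 0.05; 0 0 -0.01 0 0.05; 0 0 -0.01 0 0.05'
python3 -c "
from h import *
d=grab('wrist','w5'); fit(d,(.645,.239),.035,.01,.03)
go((.382,.302,.12,123))"
```

```text
time_s: 11.85
tcp_pos: [0.6465, 0.2393, 0.1251]
tool_rot: [[0.07, 0.998, 0.003], [0.998, -0.07, 0.002], [0.002, 0.003, -1.0]]
force: [-0.1, -0.1, -0.7]
width: 0.0501
finger_force: 0.0
1236 [0.6464 0.2396] [0.0342 0.0254] 86.1 z [0.0136 0.0153 0.0165]
tcp [0.6455 0.2391 0.1232] yclose -4.0 q7 -0.26 w 0.0497
0.0443 -0.2673 0.0031 0.925  rows 7
```

Both locks are down flat. Next is the blue pin.

```bash
python3 -m crank '0.008 -0.048 0 0.15 0.04; 0.016 -0.096 0 0.3 0.04; 0.024 -0.144 0 0.45 0.04; 0.032 -0.192 0 0.6 0.04; 0.04 -0.24 0 0.75 0.04; 0.044 -0.267 0 0.9 0.04; 0.044 -0.267 0 0.925 0.04; 0.044 -0.267 0 0.925 0.04; 0.044 -0.267 0 0.925 0.04; 0.044 -0.267 0 0.925 0.04'
python3 -c "
from h import *
d=grab('wrist','w6'); fit(d,(.385,.303),.06,.004,.03); crop(d,'w6c',150,60,370,240,3)
go((.382,.302,.003,123))
R,t=np.array(d['R']),np.array(d['t'])
for p in [(.382,.302,.0076)]: q=R@p+t; print(q[0]/q[2]*d['fx']+d['cx'],q[1]/q[2]*d['fy']+d['cy'])"
```

```text
time_s: 12.9
tcp_pos: [0.3831, 0.3009, 0.1223]
tool_rot: [[0.838, 0.545, 0.0], [0.545, -0.838, -0.001], [-0.0, 0.001, -1.0]]
force: [0.2, -0.2, -0.5]
width: 0.0399
finger_force: 0.0
1318 [0.3846 0.3064] [0.0858 0.0174] 34.0 z [0.0062 0.0103 0.0179]
tcp [0.3832 0.3009 0.1224] yclose -57.0 q7 -1.65 w 0.0398
-0.0004 -0.0017 0.1194 -0.000  rows 3
252.07646717446252 185.30166142631802
```

View pics/w6c.png

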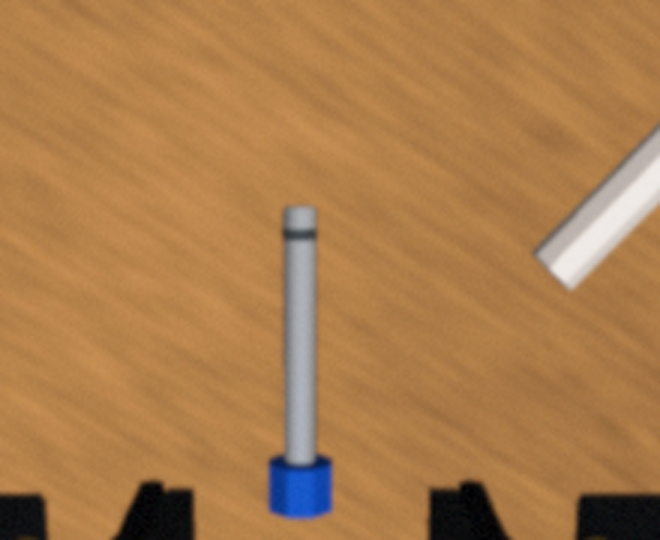

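The blue pin runs vertically in the wrist view, tip at (250,129) and head end at (250,232). It's about 3 mm left of the finger centre, which agrees with the fit.

```bash
python3 -m crank '-0.002 -0.0035 0.04 0 0.04; -0.002 -0.0035 0.08 0 0.04; -0.002 -0.0035 0.105 0 0.04; -0.002 -0.0035 0.119 0 0.04; -0.002 -0.0035 0.119 0 0.04; -0.002 -0.0035 0.119 0 0.0; -0.002 -0.0035 0.119 0 0.0; -0.002 -0.0035 0.119 0 0.0; -0.002 -0.0035 0.119 0 0.0; -0.002 -0.0035 0.119 0 0.0; -0.002 -0.0035 0.119 0 0.0; -0.002 -0.0035 0.1 0 0.0; -0.002 -0.0035 0.06 0 0.0; -0.002 -0.0035 0.01 0 0.0; -0.002 -0.0035 0.01 0 0.0; -0.002 -0.0035 0.01 0 0.0' 30
python3 -c "
from h import *
y=.0524
b=lambda u,v:(.6515+u*np.cos(y)-v*np.sin(y),.0055+u*np.sin(y)+v*np.cos(y))
print(b(-.006,.035),b(-.006,-.035))
go((*b(-.006,.035),.115,-87))"
```

```text
time_s: 14.55
tcp_pos: [0.3789, 0.3042, 0.1134]
tool_rot: [[0.838, 0.545, 0.001], [0.545, -0.838, 0.003], [0.002, -0.002, -1.0]]
force: [-0.0, -0.5, -1.3]
width: 0.0085
finger_force: 30.0
(np.float64(0.6436750745674631), np.float64(0.04013770405173007)) (np.float64(0.6473413962232828), np.float64(-0.029766216335584884))
tcp [0.3789 0.3042 0.1134] yclose -57.0 q7 -1.65 w 0.0085
0.0782 0.3657 -0.0021 0.524  rows 8
```

```bash
python3 -m crank '0.01 0.046 -0.01 0.08 0; 0.02 0.092 -0.01 0.16 0; 0.03 0.138 -0.01 0.24 0; 0.04 0.184 -0.01 0.32 0; 0.05 0.23 -0.01 0.4 0; 0.06 0.276 -0.01 0.48 0; 0.07 0.322 0 0.524 0; 0.078 0.365 0 0.524 0; 0.078 0.365 0 0.524 0; 0.078 0.365 0 0.524 0; 0.078 0.365 0 0.524 0; 0.078 0.365 0 0.524 0'
python3 -c "
from h import *
d=grab('wrist','w7')
go((.6437,.0401,.008,-87))"
```

```text
time_s: 15.75
tcp_pos: [0.6422, 0.0415, 0.112]
tool_rot: [[0.999, 0.054, -0.001], [0.054, -0.999, 0.001], [-0.001, -0.001, -1.0]]
force: [0.3, 0.3, -1.0]
width: 0.0081
finger_force: 30.0
tcp [0.6423 0.0415 0.1123] yclose -86.9 q7 -1.29 w 0.0077
0.0014 0.0015 0.1043 0.002  rows 3
```

View pics/w7.png

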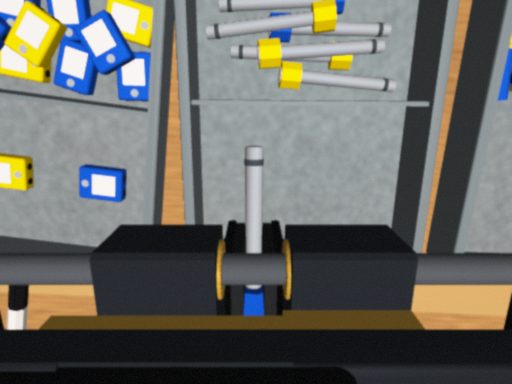

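The pin points straight at the bin's divider (tip (254,150), divider row 103), so it's clear of the walls. Both locks lie flat in the next bin at (12,172) and (103,184). Lower it.

```bash
python3 -m crank '0 0 0.04 0 0; 0 0 0.075 0 0; 0 0 0.092 0 0; 0 0 0.1 0 0; 0 0 0.1045 0 0; 0 0 0.1045 0 0; 0 0 0.1045 0 0; 0 0 0.1045 0 0.03; 0 0 0.1045 0 0.03; 0 0 0.1045 0 0.03; 0 0 0.09 0 0.03; 0 0 0.04 0 0.03; 0 0 -0.01 0 0.03; 0 0 -0.01 0 0.03; 0 0 -0.01 0 0.03'
python3 -c "
from h import *
d=grab('wrist','w8'); fit(d,(.648,.0415),.06,.008,.03)
go((.362,-.279,.12,100))"
```

```text
time_s: 17.3
tcp_pos: [0.6437, 0.0397, 0.1249]
tool_rot: [[0.999, 0.052, 0.003], [0.052, -0.999, 0.001], [0.003, -0.001, -1.0]]
force: [-0.5, -0.0, -0.5]
width: 0.0296
finger_force: 0.0
1936 [0.6391 0.0571] [0.104  0.0553] 3.4 z [0.0101 0.015  0.0258]
tcp [0.6429 0.0399 0.1232] yclose -87.0 q7 -1.30 w 0.0300
-0.2971 0.3039 0.0028 -0.123  rows 9
```

```bash
python3 -m crank '-0.033 0.034 0 0 0.04; -0.066 0.068 0 -0.03 0.04; -0.1 0.102 0 -0.06 0.04; -0.133 0.136 0 -0.1 0.04; -0.166 0.17 0 -0.123 0.04; -0.2 0.204 0 -0.123 0.04; -0.233 0.238 0 -0.123 0.04; -0.266 0.272 0 -0.123 0.04; -0.297 0.304 0 -0.123 0.04; -0.297 0.304 0 -0.123 0.04; -0.297 0.304 0 -0.123 0.04; -0.297 0.304 0 -0.123 0.04'
python3 -c "
from h import *
d=grab('wrist','w9'); fit(d,(.368,-.279),.055,.004,.03); crop(d,'w9c',100,0,400,260,2)
go((.362,-.279,.003,100))"
```

```text
time_s: 18.55
tcp_pos: [0.3624, -0.2783, 0.1222]
tool_rot: [[0.985, 0.175, -0.001], [0.175, -0.985, 0.0], [-0.001, -0.0, -1.0]]
force: [-0.1, 0.6, -0.6]
width: 0.0401
finger_force: 0.0
1309 [ 0.366  -0.2791] [0.0856 0.018 ] 10.0 z [0.0064 0.0104 0.018 ]
tcp [ 0.3626 -0.2782  0.1223] yclose -79.9 q7 -0.77 w 0.0405
-0.0006 0.0007 0.1193 0.002  rows 3
```

View pics/w9c.png

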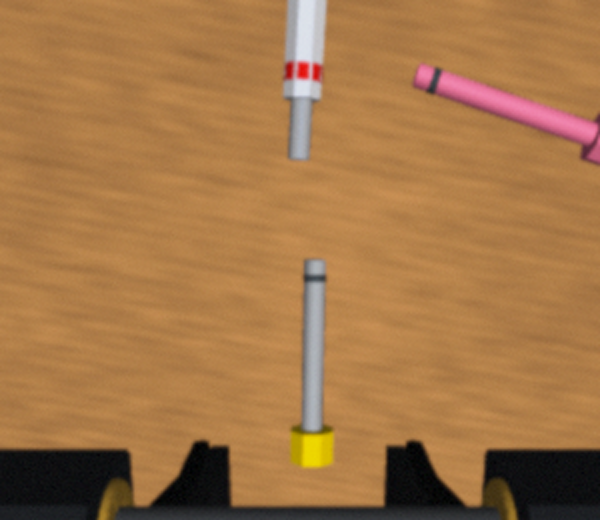

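View pics/w8.png

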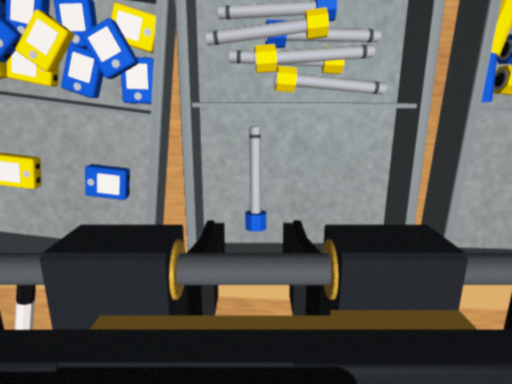

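The blue pin lies flat in the middle bin, (255,130) to (256,225). Under the gripper is the yellow-headed steel pin, tip (257,130) and head (256,223) in full-image pixels. The gauge lies further ahead and the pink one well to the right.

```bash
python3 -m crank '-0.003 0.0015 0.04 0 0.04; -0.003 0.0015 0.08 0 0.04; -0.003 0.0015 0.105 0 0.04; -0.003 0.0015 0.119 0 0.04; -0.003 0.0015 0.119 0 0.04; -0.003 0.0015 0.119 0 0.0; -0.003 0.0015 0.119 0 0.0; -0.003 0.0015 0.119 0 0.0; -0.003 0.0015 0.119 0 0.0; -0.003 0.0015 0.119 0 0.0; -0.003 0.0015 0.119 0 0.0; -0.003 0.0015 0.1 0 0.0; -0.003 0.0015 0.06 0 0.0; -0.003 0.0015 0.01 0 0.0; -0.003 0.0015 0.01 0 0.0; -0.003 0.0015 0.01 0 0.0' 30
python3 -c "
from h import *
go((.647,-.03,.115,-87))"
```

```text
time_s: 20.2
tcp_pos: [0.3607, -0.2803, 0.1132]
tool_rot: [[0.984, 0.176, 0.004], [0.176, -0.984, 0.002], [0.004, -0.002, -1.0]]
force: [-0.1, -0.0, -1.8]
width: 0.0079
finger_force: 30.0
tcp [ 0.3607 -0.2803  0.1132] yclose -79.9 q7 -0.71 w 0.0079
0.3259 -0.1961 -0.0002 0.124  rows 8
```

```bash
python3 -m crank '0.04 -0.024 -0.01 0 0; 0.08 -0.048 -0.01 0.03 0; 0.12 -0.072 -0.01 0.06 0; 0.16 -0.096 -0.01 0.1 0; 0.2 -0.12 -0.01 0.124 0; 0.24 -0.144 -0.01 0.124 0; 0.28 -0.168 0 0.124 0; 0.326 -0.196 0 0.124 0; 0.326 -0.196 0 0.124 0; 0.326 -0.196 0 0.124 0; 0.326 -0.196 0 0.124 0; 0.326 -0.196 0 0.124 0; 0.326 -0.196 0 0.124 0'
python3 -c "
from h import *
go((.6455,-.03,.008,-87))"
```

```text
time_s: 21.5
tcp_pos: [0.6456, -0.0326, 0.1124]
tool_rot: [[0.999, 0.049, -0.0], [0.049, -0.999, 0.001], [-0.0, -0.001, -1.0]]
force: [-0.1, 0.6, -1.9]
width: 0.008
finger_force: 30.0
tcp [ 0.6456 -0.0326  0.1124] yclose -87.2 q7 -1.15 w 0.0080
0.0000 -0.0026 0.1044 -0.003  rows 3
```

```bash
python3 -m crank '0 0 0.04 0 0; 0 0 0.075 0 0; 0 0 0.092 0 0; 0 0 0.1 0 0; 0 0 0.1045 0 0; 0 0 0.1045 0 0; 0 0 0.1045 0 0; 0 0 0.1045 0 0.03; 0 0 0.1045 0 0.03; 0 0 0.1045 0 0.03; 0 0 0.09 0 0.03; 0 0 0.04 0 0.03; 0 0 -0.01 0 0.03; 0 0 -0.01 0 0.03; 0 0 -0.01 0 0.03'
python3 -c "
from h import *
d=grab('wrist','w10')
go((.469,-.0172,.13,38.5))"
```

```text
time_s: 23.0
tcp_pos: [0.6471, -0.0317, 0.1248]
tool_rot: [[0.999, 0.051, 0.003], [0.051, -0.999, 0.001], [0.003, -0.0, -1.0]]
force: [0.2, 0.4, -1.1]
width: 0.0299
finger_force: 0.0
tcp [ 0.6463 -0.0313  0.1232] yclose -87.1 q7 -1.16 w 0.0301
-0.1764 -0.0232 -0.0069 0.950  rows 7
```

View pics/w10.png

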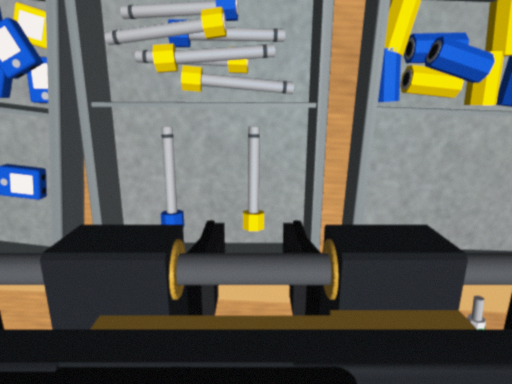

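Both pins lie flat side by side at (168,175) and (254,180). For the barrel I'll turn the long way round, to stay clear of the last joint's limit.

```bash
python3 -m crank '-0.04 -0.005 -0.007 -0.15 0.06; -0.08 -0.01 -0.007 -0.3 0.06; -0.12 -0.015 -0.007 -0.45 0.06; -0.15 -0.02 -0.007 -0.6 0.06; -0.176 -0.023 -0.007 -0.75 0.06; -0.176 -0.023 -0.007 -0.9 0.06; -0.176 -0.023 -0.007 -1.05 0.06; -0.176 -0.023 -0.007 -1.2 0.06; -0.176 -0.023 -0.007 -1.35 0.06; -0.176 -0.023 -0.007 -1.5 0.06; -0.176 -0.023 -0.007 -1.65 0.06; -0.176 -0.023 -0.007 -1.8 0.06; -0.176 -0.023 -0.007 -1.95 0.06; -0.176 -0.023 -0.007 -2.1 0.06; -0.176 -0.023 -0.007 -2.19 0.06; -0.176 -0.023 -0.007 -2.19 0.06; -0.176 -0.023 -0.007 -2.19 0.06; -0.176 -0.023 -0.007 -2.19 0.06'
python3 -c "
from h import *
d=grab('wrist','w11'); fit(d,(.469,-.0172),.035,.006,.03); fit(d,(.469,-.0172),.035,.0175,.03)
go((.469,-.0172,.005,38.5))"
```

```text
time_s: 24.85
tcp_pos: [0.4691, -0.0175, 0.1293]
tool_rot: [[-0.619, 0.785, -0.001], [0.785, 0.619, -0.0], [0.0, -0.001, -1.0]]
force: [-0.3, -0.6, 0.5]
width: 0.0598
finger_force: 0.0
1076 [ 0.4693 -0.0169] [0.02   0.0386] 37.7 z [0.0133 0.0181 0.02  ]
625 [ 0.469  -0.0168] [0.0141 0.0381] 38.1 z [0.0177 0.019  0.0202]
tcp [ 0.4691 -0.0175  0.1293] yclose 38.3 q7 0.68 w 0.0598
0.0003 0.0001 0.1243 -0.004  rows 3
```

```bash
python3 -m crank '0 0 0.04 0 0.06; 0 0 0.08 0 0.06; 0 0 0.11 0 0.06; 0 0 0.1253 0 0.06; 0 0 0.1253 0 0.06; 0 0 0.1253 0 0.01; 0 0 0.1253 0 0.01; 0 0 0.1253 0 0.01; 0 0 0.1253 0 0.01; 0 0 0.1253 0 0.01; 0 0 0.1253 0 0.01; 0 0 0.1 0 0.01; 0 0 0.06 0 0.01; 0 0 0.01 0 0.01; 0 0 0.01 0 0.01; 0 0 0.01 0 0.01' 25
python3 -c "
from h import *
go((.655,-.1926,.119,1.4))"
```

```text
time_s: 26.5
tcp_pos: [0.47, -0.0168, 0.1204]
tool_rot: [[-0.621, 0.783, 0.002], [0.783, 0.621, 0.003], [0.001, 0.003, -1.0]]
force: [-0.6, 0.2, -1.5]
width: 0.0195
finger_force: 25.0
tcp [ 0.47   -0.0168  0.1204] yclose 38.4 q7 0.71 w 0.0195
-0.2527 0.0357 0.0014 0.646  rows 6
```

```bash
python3 -m crank '-0.045 0.006 0 0.12 0.01; -0.09 0.012 0 0.24 0.01; -0.135 0.018 0 0.36 0.01; -0.18 0.025 0 0.48 0.01; -0.225 0.031 0 0.6 0.01; -0.253 0.036 0 0.646 0.01; -0.253 0.036 0 0.646 0.01; -0.253 0.036 0 0.646 0.01; -0.253 0.036 0 0.646 0.01; -0.253 0.036 0 0.646 0.01; -0.253 0.036 0 0.646 0.01'
python3 -c "
from h import *
go((.655,-.1926,.0088,1.4))"
```

```text
time_s: 27.6
tcp_pos: [0.6546, -0.1923, 0.1197]
tool_rot: [[-0.025, 1.0, 0.0], [1.0, 0.025, 0.001], [0.001, 0.0, -1.0]]
force: [0.7, 0.1, 0.5]
width: 0.0202
finger_force: 25.0
tcp [ 0.6546 -0.1923  0.1197] yclose 1.4 q7 0.64 w 0.0202
-0.0004 0.0004 0.1109 0.001  rows 3
```

```bash
python3 -m crank '0 0 0.04 0 0.01; 0 0 0.08 0 0.01; 0 0 0.098 0 0.01; 0 0 0.106 0 0.01; 0 0 0.111 0 0.01; 0 0 0.111 0 0.01; 0 0 0.111 0 0.01; 0 0 0.111 0 0.045; 0 0 0.111 0 0.045; 0 0 0.111 0 0.045; 0 0 0.09 0 0.045; 0 0 0.05 0 0.045; 0 0 0 0 0.045; 0 0 -0.05 0 0.045; -0.1 0 -0.1 0 0.045; -0.15 -0.04 -0.1 0 0.045; -0.2 -0.08 -0.1 0 0.045; -0.2 -0.12 -0.1 0 0.045; -0.2 -0.2 -0.1 0 0.045; -0.2 -0.2 -0.1 0 0.045'
python3 -c "
from h import *
d=grab('scene','s2'); grab('side','side2')
crop(d,'s2c',60,110,430,387,2)
for n,c in [('bar',(.655,-.1926)),('pinB',(.648,.0415)),('pinY',(.651,-.031)),('lB',(.641,.164)),('lY',(.646,.239))]: print(n); fit(d,c,.05,.008,.03)
print(observe()['tcp_pos'])"
```

```text
time_s: 29.6
tcp_pos: [0.4812, -0.3921, 0.2185]
tool_rot: [[-0.023, 1.0, -0.0], [1.0, 0.023, -0.0], [-0.0, -0.0, -1.0]]
force: [0.7, -0.9, 1.9]
width: 0.0452
finger_force: 0.0
bar
210 [ 0.6575 -0.1948] [0.0222 0.0397] 2.1 z [0.0102 0.0199 0.0246]
pinB
214 [0.6502 0.0378] [0.0851 0.0177] 3.2 z [0.0105 0.014  0.0216]
pinY
271 [ 0.6533 -0.0512] [0.0534 0.084 ] 89.0 z [0.0096 0.0145 0.0263]
lB
269 [0.6405 0.1492] [0.061 0.04 ] 86.0 z [0.0093 0.0148 0.018 ]
lY
308 [0.6482 0.2495] [0.059  0.0566] 85.3 z [0.0089 0.0147 0.0227]
[ 0.47584017 -0.3951537   0.21970112]
```

View pics/s2c.png

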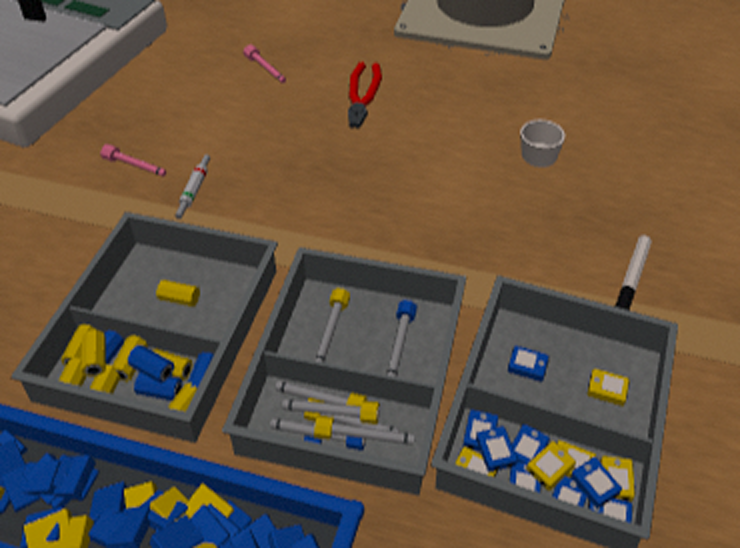

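View pics/side2.png

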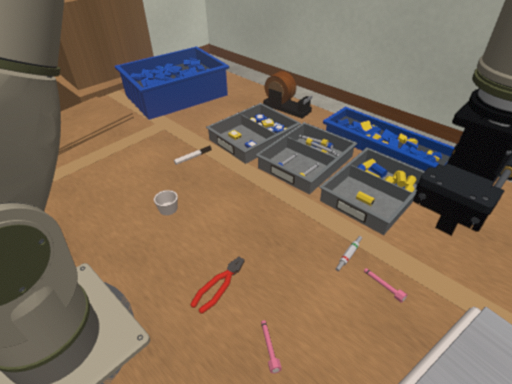

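All five parts lie flat and clear of the walls in their own bins: barrel (177,292), pins (332,325) and (400,335), locks (528,362) and (608,385) in the crop. The marker, gauge and pink pins have not moved, and the arm is clear, so I'm handing in.

```bash
python3 -m crank '-0.2 -0.2 -0.1 0 0.045' >/dev/null; python3 -c "
from h import *
print(observe()['force'],hand_in())"
```

```text
the job is handed in; nothing more can be done
[ 1.06789757  0.7702505  -0.59356571] None
```

Handed in: both locks, both pins and the barrel lie flat in the front compartments of their own bins, at about 30 s of the 144 s, with the marker, gauge and pink look-alikes not moved. One stray row just before hand-in moved the arm up to 5 cm further, up and away from everything, and I took no picture after it.

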